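Close the bench screw press by one turn of its hand wheel

TASK

The pack of prints between boards in the bench screw press still has a gap above it. Push the press's hand wheel round by its upright handle with your fingertips, clockwise seen from above, through exactly one full turn, so that the platen comes down onto the pack and the handle is back over where it began; stop there, do not go past, and take your hand away. Only push the handle, do not grip it, and leave everything else where it stands.

Things in the scene. Friction and masses are not known exactly. Their poses are not given: they have to be found in the camera images.
- press: bench screw press, fixed to the table: base 280 x 340 mm, two columns 284 mm apart along its y axis, crosshead on top. All of it but the hand wheel stays below 225 mm above the table. Origin: centre of its underside, on the table, under the screw axis.
- wheel (a joint): angle of the press's horizontal hand wheel, rad: 0 at the start, grows clockwise seen from above, one turn = 6.283. A turn lowers platen, wheel and handle together by 8 mm, evenly, closing the 8 mm gap over the pack. It turns stiffly (3 N at the handle to start it, 5 to 6 N at 1 rad/s), does not coast, stays where it is left, and has no stop at one turn.
- hub (a point): point on the wheel's axis at the top of its hub, 269 mm above the table at the start. The wheel is a steel ring of 18 mm round bar, 220 mm across the bar's centre line, 238 mm over all, with three 15 mm spokes; the rim's top lies 15 mm below this point, and nothing of the wheel but the handle is higher than this point.
- grip: the wheel's upright handle: black barrel 68 mm tall, 21 mm across at the foot to 27 mm near the top, standing on the rim at one spoke's end, 110 mm from the axis, anywhere round the circle at the start. It spins freely on its pin, so its yaw means nothing. Origin: centre of its underside, 259 mm above the table at the start (rim's top 5 mm below it).
- glue_jar: bystander: screw-lid glass jar of glue, 72 mm across, 85 mm tall. Origin: centre of its underside
- brush_pot: bystander: white ceramic pot 80 mm across with four brushes standing in it, about 185 mm tall overall. Origin: centre of its underside
- ink_bottle: bystander: bottle of ink, 62 mm across, 155 mm tall. Origin: centre of its underside
- brayer: bystander: hand ink roller lying on the table, rubber roller 38 mm across and 100 mm long with a wooden handle, about 180 mm long overall. Origin: on the table under the middle of the roller
- tape_roll: bystander: roll of paper tape lying flat, 84 mm across, 24 mm tall. Origin: centre of its underside
- folder: bystander: paper-folding blade, 150 x 22 x 5 mm, lying on the front ledge of the press base, 36 mm above the table. Origin: centre of its underside

How it is judged (in metres and radians):
On the way, in this order (a step that is already met when the one before it is completed fails the run):
1. about a third of a turn made, the hand pushing on the handle (value of joint wheel between 1.5 and 2.7 rad and contact force between any of the fingers, the arm and grip above 0.3 N).
2. about two thirds of a turn made, the hand pushing on the handle (value of joint wheel between 3.6 and 4.8 rad and contact force between any of the fingers, the arm and grip above 0.3 N).
At the end, for the whole second after the job is handed in: The wheel has been pushed clockwise by its handle through one full turn, to within 0.2 rad (11 degrees) either way, and stands still (value of joint wheel between 6.083 and 6.483 rad and velocity of joint wheel between -0.05 and 0.05 rad/s); the robot touches nothing.
It fails at once if the wheel is wound more than 0.35 rad (20 degrees) past one turn (value of joint wheel above 6.633 rad).
It fails at once if the handle is gripped or forced: more than 30 N between fingers and handle (contact force between the fingers and grip above 30 N).
It fails at once if a bystander is moved by more than 20 mm (distance of any of glue_jar, brush_pot, ink_bottle, brayer, tape_roll, folder from where it was at the start of the episode above 0.02 m).
It also fails if it takes over 58 s, if anything falls off the work surface, if the arm or the gripper's body presses on something with over 40 N, if the wrist force passes 120 N, or if a joint passes its speed limit or range.

ROBOT

A 7-joint arm with a two-finger parallel gripper is mounted at the origin on the work surface. World frame = base frame: x ahead of the robot, y to its left, z up, the work surface at z = 0. Lengths are in mm, angles in rad, forces in N, time in s.
With the tool pointing down it reaches from about 425 to 950 mm from the base axis. Payload 16.7 kg.
Tool frame: the origin (TCP) lies between the finger pads; the fingertips stand 25 mm ahead of it and the grasp point (between the pads) lies 6 mm ahead of it; z points along the fingers, y is the line along which they close (so a half turn about z gives the same grasp; the last joint's range is limited). The gripper opens to 94 mm and grips with 3 to 60 N. Pads are 16 mm wide; open, the fingers measure 119 mm over their backs; the gripper's body (75 mm by 177 mm) begins 78 mm behind the grasp point.
Start: joints at [-1.47, 0.426, 0.074, 1.606, -0.034, 1.111, -0.067], TCP at [167.528, 653.843, 230.467] pointing down, gripper open.
Joint ranges: [-2.85, 2.85], [-0.5, 2.14], [-1.23, 1.37], [0.21, 2.46], [-1.02, 4.16], [0.16, 2.05], [-2.73, 2.73]. Speed limits (rad/s): [1.89, 1.89, 2.39, 2.39, 3.01, 3.01, 3.01].

INTERFACE

Orientations are given as a unit quaternion [w, x, y, z].
In Python, from cell import bot gives the robot as it stands.
- The arm moves only by the tool play_rows, never from a script. Its argument "motion" is a list of rows, each a list of 7 numbers: the turn, a rotation vector about the tool's x, y, z in degrees, then the shift along the tool's x, y, z in mm, then the opening, from 0 (shut) to 1 (fully open). A call has exactly 10 rows; each row shifts and turns the commanded pose from where the row before left it, along the tool's axes as they then stand; what a row does not reach is not made up. A row lasts 1/12 s, in which the tool goes at most 41.7 mm and 7.16 degrees, less where a joint would pass 70% of its speed; a pose out of reach is approached as far as the arm can. A call with a gripper value outside its range is refused whole. The fingers move at their own pace and stop on an object; "grip_force" is the grip in N (left out, the last holds). Time passes only in rows, so rows that do not move let the fingers close, or fill a call up. It gives the time, the measured TCP pose, the force, the opening and the grip force at its end, in the units of the state.
- bot.state(): the state, without advancing time (a new reading comes with each control period).
- bot.camera(name): name is "scene" or "top" or "wrist"; returns the picture (400x640x3 uint8, red, green, blue); there is no depth.
- bot.get_calibration(name): a dict with "fovy" (degrees; the focal length in pixels is half the picture's height over the tangent of half this angle, whatever the lens; pixels are square), "cx", "cy" (the principal point, pixels), "k1" (the pictures are not rectified: a ray, as slopes to the right and down, at radius r is drawn at 1 + k1 r^2 times it, then the intrinsics apply), "T" (4x4, takes a point from camera to world coordinates). Camera axes: x right, y up, looking along -z (the intrinsics and any distortion apply to the point x, -y, -z); pixel columns grow to the right and rows downward; lengths in mm; the calibration is good to about 2 mm. A picture is of the moment at which its call begins: read the wrist's pose just before it. get_calibration takes no time and is no camera call; for the wrist camera it gives the pose at the moment of the call.
- bot.job_done(): hands the job in; it is judged then, once.
Trained networks look in the newest picture that a camera, given by its name, has taken for a name from the list of things; names that differ only in an ending like _2 or _b are one class to them, and where a whole thing is asked for, a point or a joint stands for the part that bears it (a point fixed in the world has none). Each returns a list of dicts, best first, with "confidence" (0 to 1); they miss things now and then, are a little off and sometimes report something else, mostly with a low value. They report only what shows in the picture. A call takes as long as a camera call.
- bot.regions_of(label, camera): "region" (400x640 bool, what is visible of it) and "uv" ([column, row] in pixels, amid what is visible of it).
The state is a dict: "clock": time; "q": joint angles; "qvel": joint speeds; "effort": joint torques, N m; "ee_pos": TCP position; "eef_rot": TCP orientation; "contact_force": force on the tool from outside, world axes, zero at the start; "moment": the same for the moment, N m; "finger_gap": finger opening in mm; "finger_force": force on a finger pad.
Only numpy, scipy, OpenCV 4.12 (cv2) and the standard library are available. Lean on these libraries where they do the work, as an engineer would, in place of code of your own. Each camera call takes 0.05 s, during which the arm holds its last target. There are 200 camera calls.

## Working session

There is one attempt and no reset: what is moved stays moved. The work goes in short steps, Python scripts to look and compute and a tool call to move; the robot and the scene stay as the last step left them, time stands still between calls to the robot, and variables do not carry over. Pictures are saved under pics/ and viewed, at most 10 in all, crops included, and the job is handed in when it is done.

Besides the shell and the picture viewer there is one more tool, called after ">>>" as a command line: name --pt "numbers of a row" for each row, then --argument value for the rest. play_rows: Moves the arm, as the interface text tells. Its arguments: {"type":"object","properties":{"motion":{"type":"array","items":{"type":"array","items":{"type":"number"}}},"grip_force":{"type":"number"}},"required":["motion"]}

```bash
mkdir -p pics; cat > h.py <<'E'
import numpy as np, cv2
from cell import bot
def ray(cam,uv):
    c=bot.get_calibration(cam); f=200/np.tan(np.radians(c["fovy"])/2)
    d=(np.array(uv,float)-[c["cx"],c["cy"]])/f
    s=d.copy()
    for _ in range(30): s=d/(1+c["k1"]*(s@s))
    T=np.array(c["T"]); return T[:3,3], T[:3,:3]@np.array([s[0],-s[1],-1])
def at_z(cam,uv,z):
    o,d=ray(cam,uv); return o+d*(z-o[2])/d[2]
def proj(cam,P):
    c=bot.get_calibration(cam); f=200/np.tan(np.radians(c["fovy"])/2)
    T=np.array(c["T"]); p=T[:3,:3].T@(np.array(P)-T[:3,3]); s=np.array([p[0],-p[1]])/-p[2]
    return s*(1+c["k1"]*(s@s))*f+[c["cx"],c["cy"]]
E
python3 - <<'E'
from h import *
for n in("top","scene"):
    im=bot.camera(n); cv2.imwrite(f"pics/{n}0.png",im[:,:,::-1])
    for l in("grip","wheel","press","brush_pot","ink_bottle","glue_jar"):
        for r in bot.regions_of(l,n)[:2]:
            ys,xs=np.where(r["region"])
            print(n,l,round(r["confidence"],2),r["uv"],xs.min(),xs.max(),ys.min(),ys.max(),at_z(n,r["uv"],{"grip":293,"wheel":254}.get(l,100)).round())
print(bot.state())
E
```

```text
top grip 0.49 [284.3, 180.3] 281 290 174 185 [564.  90. 293.]
top wheel 0.57 [333.3, 184.3] 280 375 140 231 [566. -31. 254.]
top press 0.92 [326.1, 203.1] 266 392 146 256 [544. -14. 100.]
top press 0.54 [457.8, 198.0] 436 463 188 215 [ 569. -390.  100.]
top brush_pot 0.9 [414.9, 211.4] 400 433 198 227 [ 527. -267.  100.]
top ink_bottle 0.59 [406.6, 174.5] 396 420 162 188 [ 634. -244.  100.]
top glue_jar 0.94 [249.0, 205.6] 236 261 194 220 [531. 204. 100.]
scene grip 0.48 [340.7, 200.2] 335 345 190 210 [566.  91. 293.]
scene grip 0.33 [314.6, 195.5] 265 351 161 225 [599.  32. 293.]
scene wheel 0.69 [311.5, 193.1] 264 351 161 226 [569.  -6. 254.]
scene wheel 0.39 [375.0, 276.8] 362 388 259 296 [664. 280. 254.]
scene press 0.57 [307.8, 246.9] 237 376 177 301 [620.  29. 100.]
scene brush_pot 0.82 [255.1, 177.5] 249 273 158 204 [ 532. -291.  100.]
scene brush_pot 0.57 [226.7, 182.0] 217 242 179 199 [ 609. -341.  100.]
scene ink_bottle 0.97 [237.2, 209.0] 227 248 186 227 [ 663. -226.  100.]
scene glue_jar 0.92 [376.8, 279.2] 362 388 261 296 [572. 237. 100.]
{'clock': 0.7, 'q': array([-1.46951891,  0.42607707,  0.07387043,  1.60600698, -0.03411857,
        1.11076009, -0.0671022 ]), 'qvel': array([ 0.00084486, -0.00018188,  0.00064604, -0.00069531, -0.00125704,
       -0.00083211, -0.00078294]), 'effort': array([ 6.96093593e-04, -9.35309386e+01,  3.66300434e+00, -4.54479468e+01,
       -4.89304983e-02,  1.32129012e-02,  1.98758028e-05]), 'ee_pos': array([167.4937432 , 653.86155356, 230.47811612]), 'eef_rot': array([-3.10995395e-05,  1.25081014e-01,  9.92146531e-01,  4.84382718e-06]), 'contact_force': array([-0.29340997,  0.44365548,  0.17033408]), 'moment': array([-0.03682531, -0.01916948, -0.02364393]), 'finger_force': 0.0, 'finger_gap': 94.15830682810528}
```

```bash
python3 - <<'E'
import cv2
a=cv2.imread("pics/top0.png")[120:280,220:480]; b=cv2.imread("pics/scene0.png")[140:320,210:410]
a=cv2.resize(a,None,fx=3,fy=3,interpolation=2); cv2.imwrite("pics/a.png",a)
b=cv2.resize(b,None,fx=3,fy=3,interpolation=2); cv2.imwrite("pics/b.png",b)
E
```

```text
(no output)
```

View pics/a.png

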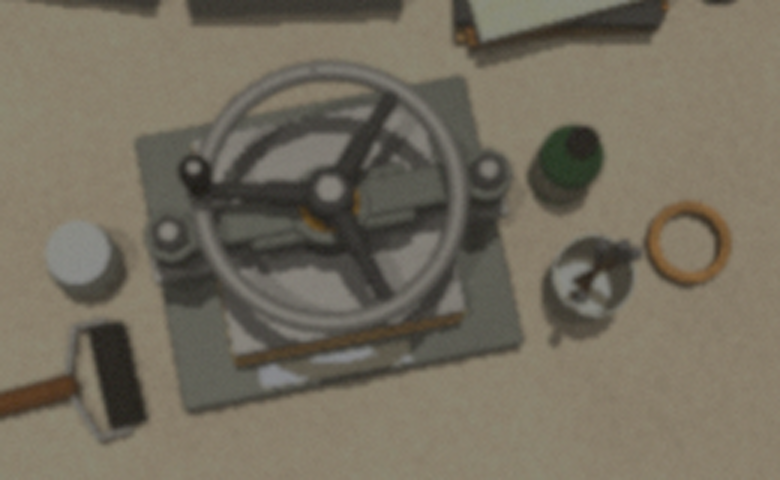

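View pics/b.png

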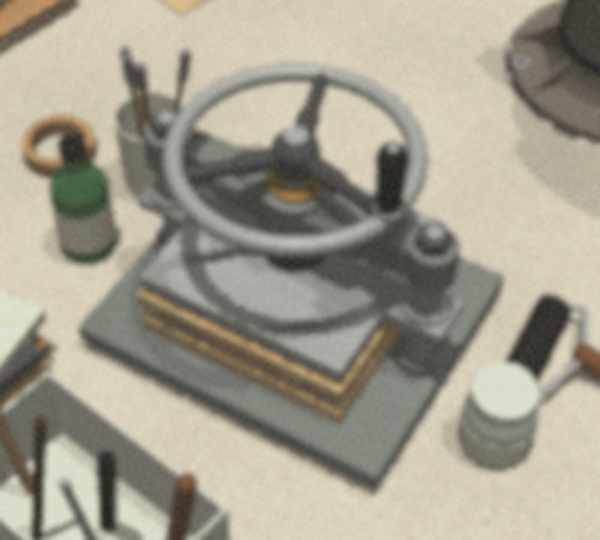

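```bash
python3 - <<'E'
from h import *
from scipy.optimize import least_squares
A=lambda x,y:np.array([220+x/3,120+y/3]); B=lambda x,y:np.array([210+x/3,140+y/3])
for n,uv,z in[("top",A(330,187),269),("scene",B(295,130),267),("top",A(193,162),327),("top",A(196,190),259),("scene",B(393,148),327),("scene",B(388,205),259)]: print(n,z,at_z(n,uv,z).round(1))
# rim fit
L=A(195,195);R=A(469,195);U=A(331,60);D=A(331,329)
for p in(L,R,U,D): print(at_z("top",p,245).round(1))
t=np.linspace(0,2*np.pi,72)
def fit(mask_n):
    im=None
c=[(at_z("top",L,245)+at_z("top",R,245))/2,(at_z("top",U,245)+at_z("top",D,245))/2]; print(c)
for p in (B(164,150),B(428,160),B(300,63),B(285,252)): print("sc",at_z("scene",p,245).round(1))
for n in("top","scene"): print(np.array(bot.get_calibration(n)["T"])[:3,3])
E
```

```text
top 269 [567.5 -22.6 269. ]
scene 267 [558.  -28.1 267. ]
top 327 [572.3  88.  327. ]
top 259 [564.1  90.3 259. ]
scene 327 [563.3  86.9 327. ]
scene 259 [563.9  86.9 259. ]
[562.8  92.2 245. ]
[ 568.9 -141.5  245. ]
[685.6 -21.  245. ]
[450.9 -26.5 245. ]
[array([565.82386431, -24.69515678, 245.        ]), array([568.27149444, -23.74867866, 245.        ])]
sc [ 641.7 -111.2  245. ]
sc [487.  69. 245.]
sc [ 470.7 -104.2  245. ]
sc [654.1  51.5 245. ]
[ 298.42941881  -11.98182239 1489.68569103]
[1181.35379622  558.72985275 1093.08196178]
```

>>> play_rows --pt "0 0 -4 0 0 -20 0" --pt "0 0 -4 10 -20 -20 0" --pt "0 0 -4 10 -30 -20 0" --pt "0 0 -2.4 10 -30 -20 0" --pt "0 0 0 -10 -35 -20 0" --pt "0 0 0 -10 -38 -10 0" --pt "0 0 0 -10 -40 -10 0" --pt "0 0 0 -10 -40 0 0" --pt "0 0 0 -10 -40 0 0" --pt "0 0 0 -10 -40 0 0"

```text
clock: 1.53
ee_pos: [189.7, 343.5, 350.4]
eef_rot: [-0.0, -0.0, 1.0, 0.0]
contact_force: [0.7, 0.3, 0.4]
finger_gap: 30.4
finger_force: 0.0
```

>>> play_rows --pt "0 0 0 -30 -25 0 0" --pt "0 0 0 -30 -25 0 0" --pt "0 0 0 -30 -25 0 0" --pt "0 0 0 -30 -25 0 0" --pt "0 0 0 -30 -25 0 0" --pt "0 0 0 -30 -25 0 0" --pt "0 0 0 -30 -25 0 0" --pt "0 0 0 -30 -25 0 0" --pt "0 0 0 -30 -25 0 0" --pt "0 0 0 -30 -25 0 0"

```text
clock: 2.37
ee_pos: [490.8, 93.9, 350.8]
eef_rot: [0.001, -0.0, 1.0, 0.0]
contact_force: [0.8, 2.2, -0.2]
finger_gap: 0.5
finger_force: 0.0
```

```bash
python3 - <<'E'
from h import *
s=bot.state(); print(s["ee_pos"],s["q"].round(2),s["finger_gap"])
im=bot.camera("wrist"); cv2.imwrite("pics/w1.png",im[:,:,::-1])
for r in bot.regions_of("grip","wrist")[:2]:
    ys,xs=np.where(r["region"]);print(r["confidence"],r["uv"],xs.min(),xs.max(),ys.min(),ys.max())
print("pred foot/top",proj("wrist",[566,87,259]),proj("wrist",[566,87,327]),"hub",proj("wrist",[565,-24,269]))
E
```

```text
[490.8417963   93.85917831 350.82694568] [-1.01  0.02  0.72  1.86 -0.01  1.27  1.28] 0.505640877654772
0.67 [317.7, 344.3] 315 324 329 367
0.5 [147.2, 223.8] 41 324 148 367
pred foot/top [315.96251496 297.83409848] [314.4969188  355.54825455] hub [172.51262762 303.48094551]
```

View pics/w1.png

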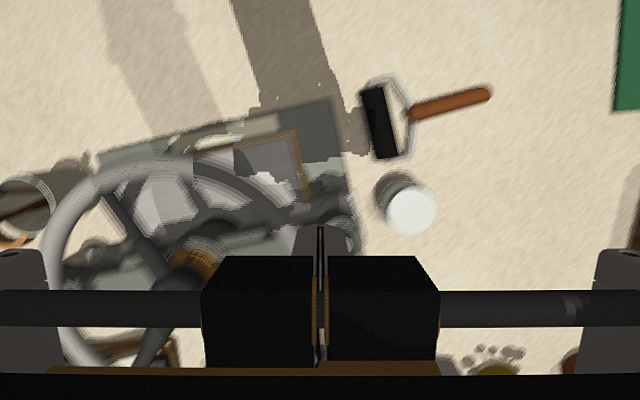

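>>> play_rows --pt "0 0 0 0 0 9 0" --pt "0 0 0 0 0 9 0" --pt "0 0 0 0 0 9 0" --pt "0 0 0 0 0 9 0" --pt "0 0 0 0 0 8 0" --pt "0 0 0 -8 -2 0 0" --pt "0 0 0 -8 -2 0 0" --pt "0 0 0 -8 -1 0 0" --pt "0 0 0 -6 -1 0 0" --pt "0 0 0 -4 -1 0 0"

```text
clock: 3.3
ee_pos: [524.9, 88.4, 306.5]
eef_rot: [0.0, -0.0, 1.0, -0.0]
contact_force: [-0.7, -0.2, 0.4]
finger_gap: 0.6
finger_force: 0.0
```

```bash
cat > plan.py <<'E'
import numpy as np
C=np.array([565.5,-23.5]);R=110;hx,hy,r=8,12.5,13
def p(w):
    t=np.array([np.cos(w),-np.sin(w)]); h=C+R*np.array([np.sin(w),np.cos(w)])
    d=np.linspace(15,40,2501)[:,None]*t   # signed distance rounded rectangle
    q=np.maximum(np.abs(d)-[hx,hy],0); k=np.argmax(np.hypot(*q.T)>=r)
    return h-d[k]
def rows(pos,w0,step=.05,n=10):
    out=[];c=np.array(pos,float)
    for i in range(1,n+1):
        e=p(w0+i*step)-c; e=np.round(e*2)/2; c=c+e; out.append([0,0,0,float(-e[0]),float(e[1]),0,0])
    return out,c
if __name__=="__main__":
    print(p(0)); c=p(0)
    for k in range(13):
        o,c=rows(c,.5*k); print(round(.5*k+.5,2),c.round(1),[x[3:5] for x in o])
E
python3 plan.py; python3 -c "
from h import *
s=bot.state(); print(s['ee_pos'],s['contact_force'])
im=bot.camera('scene'); cv2.imwrite('pics/s2.png',cv2.resize(im[120:320,210:430,::-1],None,fx=3,fy=3))"
```

```text
[544.5  86.5]
0.5 [597.   84.5] [[-5.5, 1.0], [-5.5, 0.5], [-5.5, 0.5], [-5.5, 0.0], [-5.0, -0.0], [-5.5, -0.5], [-5.0, -0.5], [-5.5, -1.0], [-5.0, -1.0], [-4.5, -1.0]]
1.0 [643.   59.5] [[-5.0, -1.5], [-4.5, -1.5], [-5.0, -2.0], [-4.5, -2.0], [-5.0, -2.0], [-4.5, -3.0], [-4.5, -3.0], [-4.5, -3.0], [-4.5, -3.5], [-4.0, -3.5]]
1.5 [673.5  10. ] [[-4.0, -4.0], [-4.0, -4.5], [-3.5, -4.5], [-3.5, -5.0], [-3.5, -5.0], [-3.0, -5.0], [-2.5, -5.5], [-2.5, -5.5], [-2.0, -5.0], [-2.0, -5.5]]
2.0 [677. -44.] [[-1.5, -5.5], [-1.0, -5.5], [-1.0, -5.5], [-1.0, -5.5], [-0.5, -5.5], [-0.0, -5.5], [-0.0, -5.5], [0.0, -5.0], [0.5, -5.5], [1.0, -5.0]]
2.5 [652. -96.] [[1.0, -5.5], [1.5, -5.5], [1.5, -5.5], [2.0, -5.5], [2.5, -5.0], [2.5, -5.5], [3.0, -5.0], [3.5, -5.0], [3.5, -5.0], [4.0, -4.5]]
3.0 [ 602.  -129.5] [[4.0, -5.0], [5.0, -4.0], [4.5, -4.0], [5.0, -4.0], [5.0, -3.5], [5.0, -3.0], [5.5, -3.0], [5.0, -2.5], [5.5, -2.5], [5.5, -2.0]]
3.5 [ 548.  -134.5] [[5.5, -1.5], [5.5, -1.5], [5.5, -1.0], [5.5, -1.0], [5.5, -0.5], [5.5, -0.5], [5.5, -0.0], [5.0, 0.0], [5.5, 0.5], [5.0, 0.5]]
4.0 [ 500. -1
[... 227 characters left out ...]
, [3.5, 5.0], [3.0, 5.5], [2.5, 5.5]]
5.0 [452.5 -18. ] [[2.5, 5.0], [2.0, 5.5], [1.5, 5.5], [1.5, 5.5], [1.5, 5.5], [1.0, 5.5], [0.5, 5.5], [0.5, 5.5], [0.0, 5.5], [0.0, 5.0]]
5.5 [468.5  35.5] [[-0.5, 5.5], [-0.5, 5.5], [-0.5, 5.0], [-1.5, 5.5], [-1.5, 5.5], [-1.5, 5.5], [-2.0, 5.0], [-2.5, 5.5], [-2.5, 5.0], [-3.0, 5.5]]
6.0 [514.  76.] [[-3.5, 5.0], [-3.5, 4.5], [-4.0, 5.0], [-4.5, 4.5], [-4.5, 4.5], [-5.0, 4.0], [-5.0, 3.5], [-5.0, 3.5], [-5.0, 3.0], [-5.5, 3.0]]
6.5 [568.   88.5] [[-5.0, 2.5], [-5.5, 2.5], [-5.5, 1.5], [-5.5, 2.0], [-5.5, 1.0], [-5.5, 1.5], [-5.5, 0.5], [-5.5, 0.5], [-5.5, 0.5], [-5.0, 0.0]]
[524.8990006   88.42129552 306.49046994] [-0.7059607  -0.19220165  0.41231908]
```

View pics/s2.png

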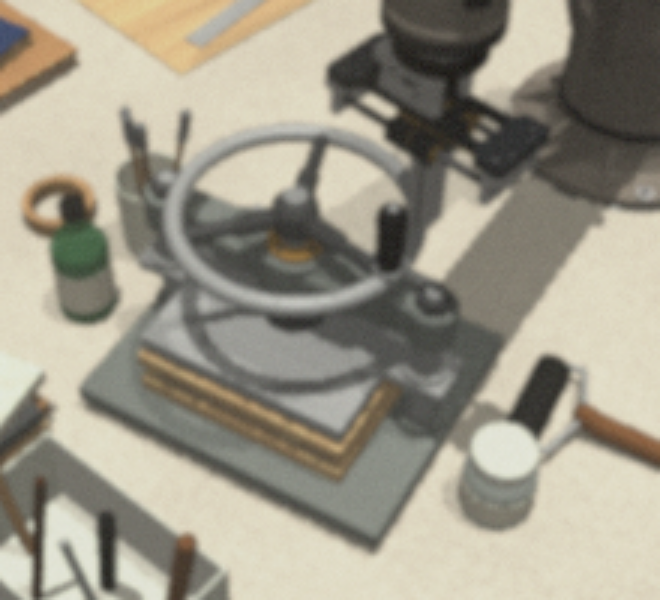

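>>> play_rows --pt "0 0 0 -4 0 0 0" --pt "0 0 0 -4 0 0 0" --pt "0 0 0 -4 0 0 0" --pt "0 0 0 -3 0 0 0" --pt "0 0 0 -3 0 0 0" --pt "0 0 0 -3 0 0 0" --pt "0 0 0 -4 0 0 0" --pt "0 0 0 -5 0 0 0" --pt "0 0 0 -5 0 0 0" --pt "0 0 0 -5 0 0 0"

```text
clock: 4.18
ee_pos: [563.9, 88.6, 306.1]
eef_rot: [-0.0, -0.0, 1.0, -0.0]
contact_force: [-4.1, -0.2, -0.1]
finger_gap: 0.2
finger_force: 1.8
```

```bash
python3 - <<'E'
from h import *
from plan import *
s=bot.state(); print(s["ee_pos"],s["contact_force"],s["q"].round(2))
bot.camera("top"); 
for r in bot.regions_of("grip","top")[:2]: print(r["confidence"],r["uv"],at_z("top",r["uv"],293))
print([ (w,p(w).round(1)) for w in(.1,.15,.2,.25,.3)])
E
```

```text
[563.94514777  88.64026962 306.13595667] [-4.12968845 -0.15516571 -0.13309509] [-0.89  0.23  0.75  1.78 -0.17  1.19  1.48]
[(0.1, array([555.5,  88.1])), (0.15, array([560.9,  88.4])), (0.2, array([566.4,  88.6])), (0.25, array([571.7,  88.4])), (0.3, array([577. ,  88.1]))]
```

>>> play_rows --pt "0 0 0 -5.5 0 0 0" --pt "0 0 0 -5 -0.5 0 0" --pt "0 0 0 -5.5 -0.5 0 0" --pt "0 0 0 -5 -1 0 0" --pt "0 0 0 -5 -1 0 0" --pt "0 0 0 -5 -1 0 0" --pt "0 0 0 -5 -1.5 0 0" --pt "0 0 0 -4.5 -1.5 0 0" --pt "0 0 0 -5 -2 0 0" --pt "0 0 0 -4.5 -2 0 0"

```text
clock: 5.12
ee_pos: [614.1, 77.6, 306.2]
eef_rot: [-0.0, -0.0, 1.0, 0.0]
contact_force: [-3.6, 1.6, -4.0]
finger_gap: 0.3
finger_force: 1.9
```

>>> play_rows --pt "0 0 0 -5 -2 0 0" --pt "0 0 0 -4.5 -3 0 0" --pt "0 0 0 -4.5 -3 0 0" --pt "0 0 0 -4.5 -3 0 0" --pt "0 0 0 -4.5 -3.5 0 0" --pt "0 0 0 -4 -3.5 0 0" --pt "0 0 0 -4 -4 0 0" --pt "0 0 0 -4 -4.5 0 0" --pt "0 0 0 -3.5 -4.5 0 0" --pt "0 0 0 -3.5 -5 0 0"

```text
clock: 5.95
ee_pos: [656.1, 41.4, 306.3]
eef_rot: [0.0, -0.0, 1.0, 0.0]
contact_force: [0.2, 3.3, -2.8]
finger_gap: 0.4
finger_force: 1.8
```

```bash
python3 - <<'E'
from h import *
from plan import *
s=bot.state(); print(s["ee_pos"],s["contact_force"],s["q"].round(2))
im=bot.camera("scene"); cv2.imwrite('pics/s3.png',cv2.resize(im[80:320,210:430,::-1],None,fx=2,fy=2))
print([ (w,p(w).round(1)) for w in(1.15,1.2,1.25)])
E
```

```text
[656.13149886  41.36230172 306.30318245] [ 0.2011785   3.29866381 -2.77048279] [-0.69  0.41  0.74  1.59 -0.29  1.25  1.67]
[(1.15, array([654.7,  46.5])), (1.2, array([658.2,  41.7])), (1.25, array([661.4,  36.7]))]
```

View pics/s3.png

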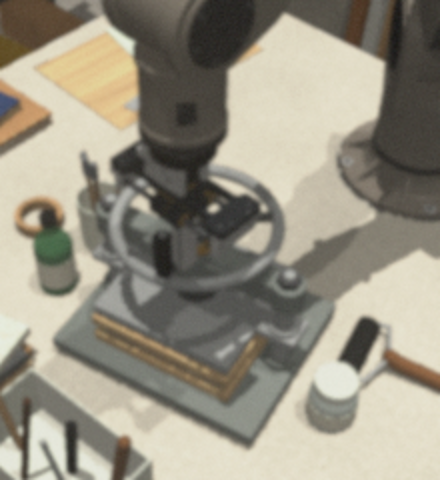

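>>> play_rows --pt "0 0 0 -4 -5 0 0" --pt "0 0 0 -3.5 -5 0 0" --pt "0 0 0 -3 -5.5 0 0" --pt "0 0 0 -2.5 -5.5 0 0" --pt "0 0 0 -2 -5 0 0" --pt "0 0 0 -2 -5.5 0 0" --pt "0 0 0 -1.5 -5.5 0 0" --pt "0 0 0 -1 -5.5 0 0" --pt "0 0 0 -1 -5.5 0 0" --pt "0 0 0 -1 -5.5 0 0"

```text
clock: 6.83
ee_pos: [677.2, -12.4, 306.2]
eef_rot: [-0.0, -0.0, 1.0, -0.0]
contact_force: [-0.1, 3.2, -2.8]
finger_gap: 0.2
finger_force: 1.8
```

```bash
python3 - <<'E'
from h import *
from plan import *
s=bot.state(); print(s["ee_pos"],s["contact_force"])
for n in ("scene","top"):
  bot.camera(n)
  for r in bot.regions_of("grip",n)[:2]: print(n,r["confidence"],r["uv"],at_z(n,r["uv"],291))
w=1.7; print(p(w),C+R*np.array([np.sin(w),np.cos(w)]))
E
```

```text
[677.17758501 -12.3911313  306.2306519 ] [-0.08136649  3.15944164 -2.78535223]
[677.89700954 -12.16727545] [674.58312915 -37.67289437]
```

>>> play_rows --pt "0 0 0 -0.5 -5.5 0 0" --pt "0 0 0 0 -5.5 0 0" --pt "0 0 0 0 -5.5 0 0" --pt "0 0 0 0 -5 0 0" --pt "0 0 0 0.5 -5.5 0 0" --pt "0 0 0 1 -5 0 0" --pt "0 0 0 1 -5.5 0 0" --pt "0 0 0 1.5 -5.5 0 0" --pt "0 0 0 1.5 -5.5 0 0" --pt "0 0 0 2 -5.5 0 0"

```text
clock: 7.87
ee_pos: [670.1, -66.4, 306.2]
eef_rot: [0.0, -0.0, 1.0, -0.0]
contact_force: [2.9, 3.0, -2.7]
finger_gap: 0.3
finger_force: 1.8
```

>>> play_rows --pt "0 0 0 2.5 -5 0 0" --pt "0 0 0 2.5 -5.5 0 0" --pt "0 0 0 3 -5 0 0" --pt "0 0 0 3.5 -5 0 0" --pt "0 0 0 3.5 -5 0 0" --pt "0 0 0 4 -4.5 0 0" --pt "0 0 0 4 -5 0 0" --pt "0 0 0 5 -4 0 0" --pt "0 0 0 4.5 -4 0 0" --pt "0 0 0 5 -4 0 0"

```text
clock: 8.7
ee_pos: [632.3, -113.4, 306.4]
eef_rot: [0.0, -0.0, 1.0, -0.0]
contact_force: [4.0, 0.6, -2.7]
finger_gap: 0.8
finger_force: 1.9
```

```bash
python3 - <<'E'
from h import *
from plan import *
s=bot.state(); print(s["ee_pos"],s["contact_force"],s["q"].round(2))
bot.camera("scene")
for n in ("scene",):
  for r in bot.regions_of("grip",n)[:2]: print(n,r["confidence"],r["uv"],at_z(n,r["uv"],290))
w=2.7; print(p(w),C+R*np.array([np.sin(w),np.cos(w)]))
E
```

```text
[ 632.30736274 -113.38099636  306.37282537] [ 3.99300113  0.56454316 -2.70975022] [-0.49  0.39  0.77  1.62 -0.28  1.24  1.91]
scene 0.57 [275.1, 174.4] [611.49392141 -98.87486169 290.        ]
[ 633.51338268 -113.019901  ] [ 612.51178683 -122.94793562]
```

>>> play_rows --pt "0 0 0 5 -3.5 0 0" --pt "0 0 0 5 -3 0 0" --pt "0 0 0 5.5 -3 0 0" --pt "0 0 0 5 -2.5 0 0" --pt "0 0 0 5.5 -2.5 0 0" --pt "0 0 0 5.5 -2 0 0" --pt "0 0 0 5.5 -1.5 0 0" --pt "0 0 0 5.5 -1.5 0 0" --pt "0 0 0 5.5 -1 0 0" --pt "0 0 0 5.5 -1 0 0"

```text
clock: 9.63
ee_pos: [578.6, -134.3, 306.2]
eef_rot: [-0.0, -0.0, 1.0, 0.0]
contact_force: [3.8, -0.3, -3.2]
finger_gap: -0.0
finger_force: 1.8
```

```bash
python3 - <<'E'
from h import *
from plan import *
s=bot.state(); print(s["ee_pos"],s["contact_force"],s["q"].round(2))
im=bot.camera("scene"); cv2.imwrite('pics/s4.png',cv2.resize(im[80:320,210:430,::-1],None,fx=2,fy=2))
w=3.2; h=C+R*np.array([np.sin(w),np.cos(w)]);print(p(w),h)
print((proj("scene",[*h,322])-[210,80])*2,(proj("scene",[*h,255])-[210,80])*2)
E
```

```text
[ 578.63396922 -134.32967239  306.21291748] [ 3.80381241 -0.27726882 -3.17857708] [-0.51  0.29  0.8   1.74 -0.22  1.21  1.91]
[ 580.08296631 -134.54061732] [ 559.07884422 -133.31242534]
[139.59436345 140.15162613] [141.63806508 177.16930025]
```

View pics/s4.png

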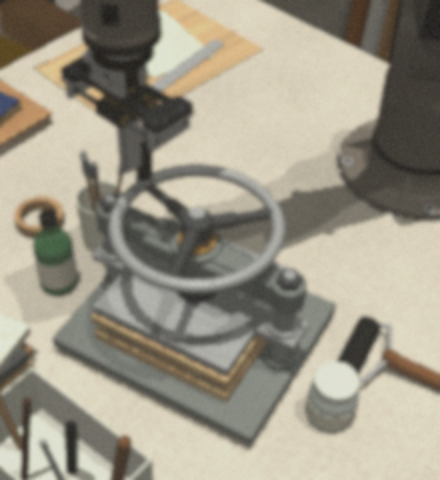

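>>> play_rows --pt "0 0 0 5.5 -0.5 0 0" --pt "0 0 0 5.5 -0.5 0 0" --pt "0 0 0 5.5 0 0 0" --pt "0 0 0 5 0 0 0" --pt "0 0 0 5.5 0.5 0 0" --pt "0 0 0 5 0.5 0 0" --pt "0 0 0 5 1 0 0" --pt "0 0 0 5 1 0 0" --pt "0 0 0 5 1 0 0" --pt "0 0 0 5 1.5 0 0"

```text
clock: 10.52
ee_pos: [526.7, -129.9, 306.3]
eef_rot: [0.0, -0.0, 1.0, -0.0]
contact_force: [4.1, -1.5, -3.0]
finger_gap: 0.2
finger_force: 1.9
```

>>> play_rows --pt "0 0 0 4.5 1.5 0 0" --pt "0 0 0 5 2 0 0" --pt "0 0 0 4.5 2 0 0" --pt "0 0 0 4.5 2.5 0 0" --pt "0 0 0 4.5 3 0 0" --pt "0 0 0 5 3 0 0" --pt "0 0 0 4 3 0 0" --pt "0 0 0 4.5 3.5 0 0" --pt "0 0 0 4 4 0 0" --pt "0 0 0 4 4 0 0"

```text
clock: 11.35
ee_pos: [482.2, -101.1, 306.2]
eef_rot: [-0.0, -0.0, 1.0, -0.0]
contact_force: [0.9, -3.8, -3.7]
finger_gap: 0.2
finger_force: 1.7
```

```bash
python3 - <<'E'
from h import *
from plan import *
s=bot.state(); print(s["ee_pos"],s["contact_force"],s["q"].round(2))
w=4.2; print(p(w))
E
```

```text
[ 482.17238646 -101.09674453  306.24805509] [ 0.88855614 -3.78520088 -3.70729725] [-0.67  0.04  0.79  1.94 -0.03  1.17  1.7 ]
[ 483.25101326 -101.64978106]
```

>>> play_rows --pt "0 0 0 4 4 0 0" --pt "0 0 0 3.5 5 0 0" --pt "0 0 0 3 4.5 0 0" --pt "0 0 0 3 5 0 0" --pt "0 0 0 3 5.5 0 0" --pt "0 0 0 2.5 5.5 0 0" --pt "0 0 0 2.5 5 0 0" --pt "0 0 0 2 5.5 0 0" --pt "0 0 0 1.5 5.5 0 0" --pt "0 0 0 1.5 5.5 0 0"

```text
clock: 12.18
ee_pos: [456.1, -49.9, 306.3]
eef_rot: [-0.0, -0.0, 1.0, -0.0]
contact_force: [0.2, -3.8, -2.8]
finger_gap: 1.0
finger_force: 1.7
```

>>> play_rows --pt "0 0 0 1.5 5.5 0 0" --pt "0 0 0 1 5.5 0 0" --pt "0 0 0 0.5 5.5 0 0" --pt "0 0 0 0.5 5.5 0 0" --pt "0 0 0 0 5.5 0 0" --pt "0 0 0 0 5 0 0" --pt "0 0 0 -0.5 5.5 0 0" --pt "0 0 0 -0.5 5.5 0 0" --pt "0 0 0 -0.5 5 0 0" --pt "0 0 0 -1.5 5.5 0 0"

```text
clock: 13.02
ee_pos: [455.6, 4.0, 306.2]
eef_rot: [-0.0, -0.0, 1.0, -0.0]
contact_force: [-1.1, -3.4, -2.9]
finger_gap: 0.4
finger_force: 1.9
```

```bash
python3 - <<'E'
from h import *
from plan import *
s=bot.state(); print(s["ee_pos"],s["contact_force"],s["q"].round(2))
im=bot.camera("scene"); cv2.imwrite('pics/s5.png',cv2.resize(im[80:320,210:430,::-1],None,fx=2,fy=2))
w=5.2; h=C+R*np.array([np.sin(w),np.cos(w)]);print(p(w),h)
print((proj("scene",[*h,320])-[210,80])*2,(proj("scene",[*h,253])-[210,80])*2)
E
```

```text
[455.58279631   4.02246251 306.24947115] [-1.05063647 -3.39678261 -2.88068118] [-0.8  -0.05  0.64  2.01  0.03  1.18  1.4 ]
[455.32333541   3.52980169] [468.31998787  28.03683384]
[274.66844211 163.96180604] [271.39026605 200.8607985 ]
```

View pics/s5.png

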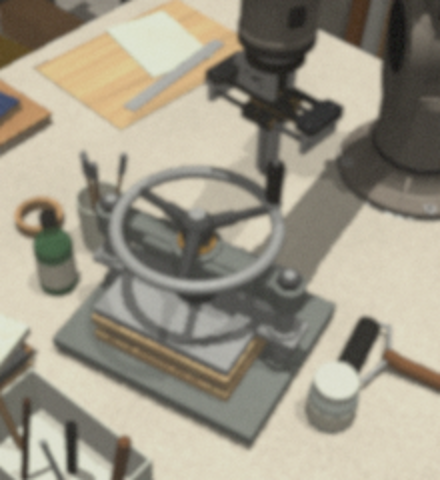

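>>> play_rows --pt "0 0 0 -1.5 5.5 0 0" --pt "0 0 0 -1.5 5.5 0 0" --pt "0 0 0 -2 5 0 0" --pt "0 0 0 -2.5 5 0 0" --pt "0 0 0 -2.5 5 0 0" --pt "0 0 0 -3 5.5 0 0" --pt "0 0 0 -3.5 5 0 0" --pt "0 0 0 -3.5 4.5 0 0" --pt "0 0 0 -4 5 0 0" --pt "0 0 0 -4.5 4.5 0 0"

```text
clock: 13.9
ee_pos: [484.4, 54.7, 306.2]
eef_rot: [-0.0, -0.0, 1.0, 0.0]
contact_force: [-4.5, -1.4, -1.9]
finger_gap: 0.2
finger_force: 1.9
```

>>> play_rows --pt "0 0 0 -4.5 4.5 0 0" --pt "0 0 0 -5 4 0 0" --pt "0 0 0 -5 3.5 0 0" --pt "0 0 0 -5 3.5 0 0" --pt "0 0 0 -5 3 0 0" --pt "0 0 0 -5.5 3 0 0" --pt "0 0 0 -5 2.5 0 0" --pt "0 0 0 -5 2 0 0" --pt "0 0 0 -5 1.5 0 0" --pt "0 0 0 -4 1 0 0"

```text
clock: 14.73
ee_pos: [533.8, 82.8, 306.3]
eef_rot: [0.0, -0.0, 1.0, -0.0]
contact_force: [-2.9, 0.8, -2.4]
finger_gap: 0.4
finger_force: 1.5
```

```bash
python3 - <<'E'
from h import *
from plan import *
s=bot.state(); print(s["ee_pos"],s["contact_force"],s["q"].round(2))
im=bot.camera("scene"); cv2.imwrite('pics/s6.png',cv2.resize(im[150:240,250:400,::-1],None,fx=5,fy=5,interpolation=2))
a=cv2.imread("pics/scene0.png");cv2.imwrite('pics/c6.png',np.vstack([cv2.resize(x[150:240,260:390],None,fx=3,fy=3,interpolation=2) for x in(a,im[:,:,::-1])]))
for r in bot.regions_of("grip","scene")[:2]: print(r["confidence"],r["uv"],at_z("scene",r["uv"],285))
for w in (6.1,6.2,6.283): print(w,p(w))
E
```

```text
[533.78584925  82.79544493 306.32014583] [-2.90294528  0.82731392 -2.43038112] [-0.81  0.15  0.61  1.84 -0.09  1.18  1.4 ]
0.46 [341.8, 197.3] [549.86248828  81.19365313 285.        ]
6.1 [524.45951068  80.76853714]
6.2 [535.35305828  84.36810606]
6.283 [544.46961657  86.49610481]
```

View pics/c6.png

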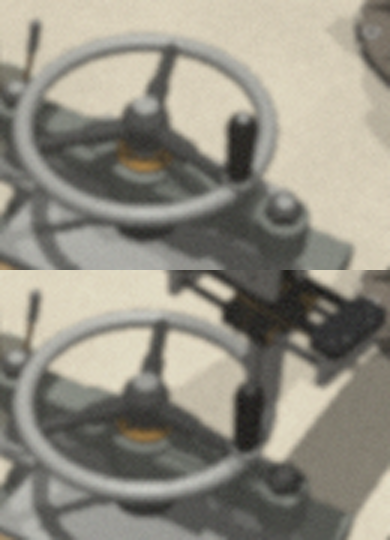

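>>> play_rows --pt "0 0 0 -3 1 0 0" --pt "0 0 0 -3 1 0 0" --pt "0 0 0 -3 1 0 0" --pt "0 0 0 -1.5 0.5 0 0" --pt "0 0 0 0 0 0 0" --pt "0 0 0 3 0 0 0" --pt "0 0 0 8 0 0 0" --pt "0 0 0 15 0 0 0" --pt "0 0 0 20 0 0 0" --pt "0 0 0 20 0 0 0"

```text
clock: 15.67
ee_pos: [476.5, 85.8, 306.1]
eef_rot: [0.0, -0.0, 1.0, -0.0]
contact_force: [-0.4, 0.2, 0.1]
finger_gap: 0.4
finger_force: 0.0
```

```bash
python3 - <<'E'
from h import *
s=bot.state(); print(s["ee_pos"],s["contact_force"])
im=bot.camera("scene")
for r in bot.regions_of("grip","scene")[:2]: print(r["confidence"],r["uv"],at_z("scene",r["uv"],285))
im2=bot.camera("top")
a=cv2.imread("pics/scene0.png");b=cv2.imread("pics/top0.png")
f=lambda x:cv2.resize(x[150:240,260:390],None,fx=3,fy=3,interpolation=2)
g=lambda x:cv2.resize(x[130:220,260:390],None,fx=3,fy=3,interpolation=2)
cv2.imwrite('pics/c7.png',np.hstack([np.vstack([f(a),f(im[:,:,::-1])]),np.vstack([g(b),g(im2[:,:,::-1])])]))
for w in(-.2,-.1,0,.1,.2):
  h=np.array([565.5+110*np.sin(w),-23.5+110*np.cos(w)])
  print(w,proj("scene",[*h,320]),proj("scene",[*h,251]))
print(proj("scene",[565.5,86.5,327]))
E
```

```text
[476.48937519  85.7824247  306.08010243] [-0.35239778  0.19190215  0.05600729]
0.57 [341.0, 201.9] [563.54903222  90.23999425 285.        ]
-0.2 [345.19445615 186.80951512] [343.50015353 205.77496209]
-0.1 [342.86424257 189.35610603] [341.26169946 208.31479067]
0 [340.14043523 191.73748824] [338.64868997 210.68902396]
0.1 [337.04767785 193.92387551] [335.68493634 212.86822487]
0.2 [333.61619364 195.88713771] [332.39947639 214.82463513]
[340.29920993 189.717272  ]
```

View pics/c7.png

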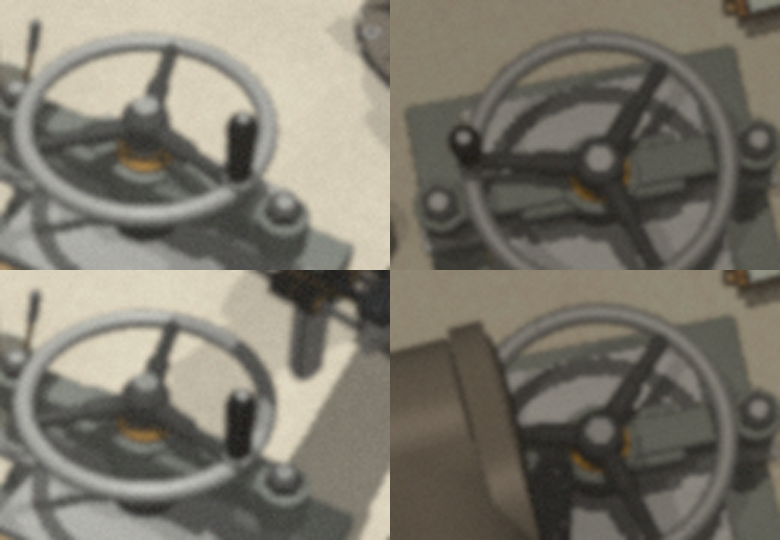

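>>> play_rows --pt "0 0 0 5 0 -10 0" --pt "0 0 0 5 0 -15 0" --pt "0 0 0 0 0 -15 0" --pt "0 0 0 0 0 -15 0" --pt "0 0 0 0 0 -15 0" --pt "0 0 0 0 0 -10 0" --pt "0 0 0 0 0 0 0" --pt "0 0 0 0 0 0 0" --pt "0 0 0 0 0 0 0" --pt "0 0 0 0 0 0 0"

```text
clock: 16.65
ee_pos: [467.4, 86.0, 385.5]
eef_rot: [-0.001, -0.0, 1.0, -0.0]
contact_force: [-0.3, -0.6, -0.3]
finger_gap: 0.6
finger_force: 0.0
```

```bash
python3 -c "
from cell import bot
print(bot.state()['contact_force'],bot.job_done())"
```

```text
the job is handed in; nothing more can be done
[-0.25641901 -0.61738669 -0.26656153] None
```

I pushed the hand wheel clockwise through one full turn with shut fingertips; the last pictures show the handle back over its start, I moved the hand clear, and the job is handed in (no verdict was returned).

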